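# Lay two rocket tubes in a curing cradle and lock its keeper with the knob under the deck

### The arm

A 7-joint arm with a two-finger parallel gripper is mounted at the origin on the work surface. World frame = base frame: x ahead of the robot, y to its left, z up, the work surface at z = 0. Lengths are in m, angles in rad, forces in N, time in s.
With the tool pointing down it reaches from about 0.4 to 0.875 m from the base axis. Payload 6.5 kg.
Tool frame: the origin (TCP) lies where the fingers leave the gripper's body, on its centre line; the fingertips stand 64 mm ahead of it and the grasp point (between the pads) lies 45 mm ahead of it (env.tcp_to_tips is the distance from the TCP to the fingertips, in m); z points along the fingers, x is the direction in which the jaws open and shut, and the axes are right-handed (so a half turn about z gives the same grasp; the last joint's range is limited). The gripper opens to 88 mm and grips with 3 to 60 N. Pads are 18 mm wide; open, the fingers measure 123 mm over their backs; the gripper's body (75 mm by 187 mm) begins 45 mm behind the grasp point.
Start: joints at [1.164, 0.536, -0.004, 1.538, 0.003, 1.067, -0.071], TCP at [0.217, -0.613, 0.303] pointing down, gripper open.
Joint ranges: [-2.7, 2.7], [-0.37, 2.16], [-1.27, 1.26], [0.24, 2.4], [-1.31, 4.45], [0.19, 1.91], [-2.76, 2.76]. Speed limits (rad/s): [2.39, 2.39, 3.14, 3.14, 3.14, 3.14, 3.14].

### API

Orientations are given as [roll, pitch, yaw] about the fixed x, y, z axes, in that order (R = Rz(yaw) Ry(pitch) Rx(roll)).
In Python, from station import env gives the robot as it stands.
- The arm moves only by the tool jog_arm, never from a script. Its argument "series" is a list of rows, each a list of 7 numbers: the shift along the tool's x, y, z each as a share of 0.25 m, from -1 to 1, then the turn, a rotation vector about the tool's x, y, z each as a share of pi/2 rad, from -1 to 1, then the closure, from 0 (fully open) to 1 (shut). A call has 1 to 8 rows; each row is the pose to reach, as a shift and turn from the pose commanded when the call began, along the tool's axes at that moment; what a row does not reach only later rows make up. A row lasts 1/8 s, in which the tool goes at most 62.5 mm and 10.7 degrees, less where a joint would pass 70% of its speed; a pose out of reach is approached as far as the arm can. A call with a number of a shift or a turn outside -1 to 1 is refused whole. A call with a gripper value outside its range is refused whole. The fingers move at their own pace and stop on an object; the grip force is fixed at half the most. Time passes only in rows, so rows that repeat a pose let the fingers close. It gives the time, the measured TCP pose, the force and the opening at its end, in the units of the state.
- env.state(): the state, without advancing time (a new reading comes with each control period).
- env.snapshot(name): name is "scene" or "top"; returns a dict with "color" (400x640x3 uint8, red, green, blue), "z_map" (400x640 float32, m along the optical axis (not along the pixel's ray), 0 where there is no reading), "K" (3x3 intrinsics, pixels), "view" (4x4, takes a point from world to camera coordinates). Camera axes: x right, y down, z forward; pixel columns grow to the right and rows downward; lengths in m; the calibration is good to about 2 mm. A picture is of the moment at which its call begins.
- env.job_done(): hands the job in, once; it reports no verdict.
The state is a dict: "clock": time; "qpos": joint angles; "joint_vel": joint speeds; "joint_efforts": joint torques, N m; "tcp_pos": TCP position; "orientation": TCP orientation; "contact_force": force on the tool from outside, world axes, zero at the start; "torque": the same for the moment, N m; "opening": finger opening in m.
Only numpy, scipy, OpenCV 4.12 (cv2) and the standard library are available. Lean on these libraries where they do the work, as an engineer would, in place of code of your own. Each camera call takes 0.05 s, during which the arm holds its last target.

### The job

Turn the wing knob under the deck of the metal cradle all the way to swing its keeper bar open, then lay the thick rocket tube in the wide V-groove and the slim tube in the narrow one, each gently, about centred along its length and resting in both of its V rests. Then turn the knob all the way back so that the keeper bar closes over both tubes. Let go of everything, and do not shift or tip the glue bottle, tape roll or pen cup.

Things in the scene. Friction and masses are not known exactly. Their poses are not given: they have to be found in the camera images.
- stand: The fixed metal cradle on the desk: an aluminium deck 220 mm (x) by 223 mm (y), 15 mm thick, top face 100 mm above the desk, on four legs at its corners. Origin at desk height, midway between the two pairs of V rests (the deck reaches 108 mm from it to the +y side and 115 mm to the -y side); z up; its own y axis points towards the edge under which the knob sits; its pose varies in position and yaw.
- knob (a joint): Angle of the black wing knob mounted under the deck (vertical axis): 0 = locked (keeper down over the grooves), 1.2 = fully open (keeper swung away); it grows counter-clockwise seen from above, has end stops at 0 and 1.2, resists with about 0.12 N m of friction and stays where it is left. It starts somewhere from 0 to 0.35.
- knob_axis (a point): Centre of the knob, on its vertical axis: 8 mm inside the cradle's +y edge, 60 mm above the desk (25 mm below the deck's underside). Hub 54 mm in diameter. A straight wing bar 190 mm long, 16 mm wide and 24 mm high (from 48 to 72 mm above the desk) runs through it, 100 mm to its outer tip and 90 mm to its inner end.
- knob_wing (a point): Point on the outer half of the wing bar, 85 mm from the knob's axis and 15 mm from its tip, mid-width and mid-height (60 mm above the desk). It always stands clear outside the deck's edge, open from above: it points 0.6 rad to the -x side of the outward (+y) direction of the cradle when fully open and 0.6 rad to the +x side when locked. Its orientation as tracked is not along the bar: use the line from knob_axis to here.
- keeper (a joint): Angle of the keeper gate, a steel bar on two arms hinged along the cradle's -y edge and driven by the knob (0.9 x the knob's angle): 0 = down over the tubes, 1.08 = upright and clear. Turn the knob, do not push the gate.
- keeper_bar (a point): Middle of the keeper's round bar (12 mm thick, 190 mm long along the cradle's x). Shut, it is 72 mm from the cradle's centre on the -y side, 184 mm above the desk, about 3 mm above the tops of seated tubes; a tube that is not down in its groove stops it from closing.
- wide_groove (a point): Where the thick tube's centre must lie when seated (149 mm above the desk, 48 mm to the cradle's -x side). The groove runs along this point's y axis (that of the cradle) and is two 90-degree V rests, each 16 mm long, at 50 mm either side along y; their upper edges are 11 mm below this point and 25 mm either side of it. Between the rests is free space for fingers down to the deck, 49 mm below.
- narrow_groove (a point): Where the slim tube's centre must lie when seated (155 mm above the desk, 48 mm to the cradle's +x side). Like the wide groove, along y, with rests at 50 mm either side; their upper edges are 9 mm below this point and 20 mm either side of it. The deck is 55 mm below.
- thick_tube_centre (a point): Centre of the thick cardboard tube, 52 mm in diameter, 200 mm long, closed ends painted dark, about 0.13 kg, lying on the desk at the start beside the cradle. Its own x axis is the tube's axis; either end may go either way.
- slim_tube_centre (a point): Centre of the slim cardboard tube, 40 mm in diameter, 200 mm long, about 0.09 kg, lying on the desk. Its own x axis is the tube's axis; either end may go either way. It and the thick tube may have exchanged places.
- glue: Bystander: white glue bottle, 56 mm in diameter, 150 mm high, standing; origin under its centre.
- tape: Bystander: roll of paper tape, 100 mm in diameter, 24 mm high, lying flat; origin under its centre.
- pencup: Bystander: empty black pen cup, 76 mm in diameter, 100 mm high, standing; origin under its centre.
Things that resemble listed ones, but are neither listed nor needed, are in the scene too. Leave any pink or red look-alike of the part that bears slim_tube_centre alone.

How it is judged:
On the way, in this order (a step that is already met when the one before it is completed fails the run):
1. the knob is turned open (past 1.08 rad), so that the keeper swings clear (value of joint knob above 1.08 rad), for 0.2 s.
2. both tubes lie released in their own grooves while the keeper is still open (x of thick_tube_centre in the frame of wide_groove between -0.006 and 0.006 m and z of thick_tube_centre in the frame of wide_groove between -0.006 and 0.006 m and y of thick_tube_centre in the frame of wide_groove between -0.025 and 0.025 m and angle between the x axis of thick_tube_centre and the y axis of wide_groove, either way round below 0.08 rad and x of slim_tube_centre in the frame of narrow_groove between -0.006 and 0.006 m and z of slim_tube_centre in the frame of narrow_groove between -0.006 and 0.006 m and y of slim_tube_centre in the frame of narrow_groove between -0.025 and 0.025 m and angle between the x axis of slim_tube_centre and the y axis of narrow_groove, either way round below 0.08 rad and value of joint knob above 1 rad and contact force between the fingers and thick_tube below 0.3 N and contact force between the fingers and slim_tube below 0.3 N), for 0.2 s.
At the end, for the whole second after the job is handed in: The knob is back within 0.1 rad of its locked stop and the keeper within 0.1 rad of shut; the thick tube lies at rest in the wide groove and the slim tube in the narrow groove, each centre within 6 mm across and in height and 25 mm along the groove, parallel to it within 0.08 rad (x of thick_tube_centre in the frame of wide_groove between -0.006 and 0.006 m and z of thick_tube_centre in the frame of wide_groove between -0.006 and 0.006 m and y of thick_tube_centre in the frame of wide_groove between -0.025 and 0.025 m and angle between the x axis of thick_tube_centre and the y axis of wide_groove, either way round below 0.08 rad and x of slim_tube_centre in the frame of narrow_groove between -0.006 and 0.006 m and z of slim_tube_centre in the frame of narrow_groove between -0.006 and 0.006 m and y of slim_tube_centre in the frame of narrow_groove between -0.025 and 0.025 m and angle between the x axis of slim_tube_centre and the y axis of narrow_groove, either way round below 0.08 rad and value of joint each of knob, keeper below 0.1 rad and linear speed of each of thick_tube, slim_tube below 0.02 m/s); the robot touches nothing.
It fails at once if the glue bottle was shifted by more than 30 mm or tipped (distance of glue from where it was at the start of the episode above 0.03 m or angle between glue's own z axis and vertical above 0.5 rad).
It fails at once if the tape roll was shifted by more than 30 mm or tipped (distance of tape from where it was at the start of the episode above 0.03 m or angle between tape's own z axis and vertical above 0.5 rad).
It fails at once if the pen cup was shifted by more than 30 mm or tipped (distance of pencup from where it was at the start of the episode above 0.03 m or angle between pencup's own z axis and vertical above 0.5 rad).
It fails at once if a tube was dropped or rammed into the cradle (over 50 N) (contact force between any of thick_tube, slim_tube and stand above 50 N).
It also fails if it takes over 72 s, if anything falls off the work surface, if the arm or the gripper's body presses on something with over 40 N, if the wrist force passes 120 N, or if a joint passes its speed limit or range.

## Working session

There is one attempt and no reset: what is moved stays moved. The work goes in short steps, Python scripts to look and compute and a tool call to move; the robot and the scene stay as the last step left them, time stands still between calls to the robot, and variables do not carry over. Pictures are saved under pics/ and viewed, and the job is handed in when it is done.

Besides the shell and the picture viewer there is one more tool, called after "Call:" as name([rows], argument=value, ...), one row to a line, values as JSON. jog_arm: Moves the arm, as the interface text tells. Shift numbers are shares of 0.25 m and turn numbers shares of pi/2 rad, none past 1 either way. Its arguments: {"type":"object","properties":{"series":{"type":"array"}},"required":["series"]}

```bash
ls; mkdir -p pics; python3 - <<'E'
from station import env
import cv2,numpy as np
print(env.state())
for n in ("scene","top"):
    s=env.snapshot(n); cv2.imwrite(f"pics/{n}0.png",s["color"][:,:,::-1]); np.savez(f"{n}0.npz",**s)
    V=s["view"]; print(n,s["K"].tolist(), (-V[:3,:3].T@V[:3,3]).round(3), V[:3,:3].round(3).tolist())
E
```

```text
pics
{'clock': 0.0, 'qpos': array([ 1.16378338,  0.53718115, -0.00445196,  1.5388419 ,  0.00259409,
        1.06735921, -0.07119547]), 'joint_vel': array([ 0.00099308,  0.00120786, -0.0023648 ,  0.00215545, -0.00098877,
       -0.00037627, -0.00148466]), 'joint_efforts': array([-9.64440960e-05, -5.70972347e+01,  9.91313383e-01, -2.51600665e+01,
       -5.62219752e-02,  1.78801152e-02,  1.08017739e-04]), 'tcp_pos': array([ 0.2170934 , -0.61213246,  0.30184135]), 'orientation': array([ 3.14147387e+00,  1.77987209e-03, -1.22989848e+00]), 'contact_force': array([ 0.96826348, -1.03623225, -0.02279327]), 'torque': array([-0.00602506, -0.00775833, -0.01305113]), 'opening': 0.08791462934876565}
scene [[413.70299803598346, 0.0, 320.2476332553882], [0.0, 413.70299803598346, 201.86773100389595], [0.0, 0.0, 1.0]] [1.162 1.033 1.091] [[-0.859, 0.512, 0.0], [0.318, 0.533, -0.785], [-0.402, -0.674, -0.62]]
top [[425.3696448719796, 0.0, 317.9098216808524], [0.0, 425.3696448719796, 195.69052360956107], [0.0, 0.0, 1.0]] [ 0.292 -0.048  1.411] [[-0.019, -1.0, -0.023], [-0.986, 0.023, -0.165], [0.166, 0.02, -0.986]]
```

View pics/scene0.png

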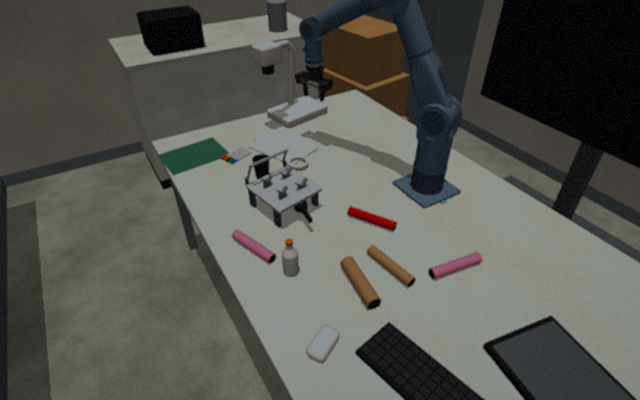

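View pics/top0.png

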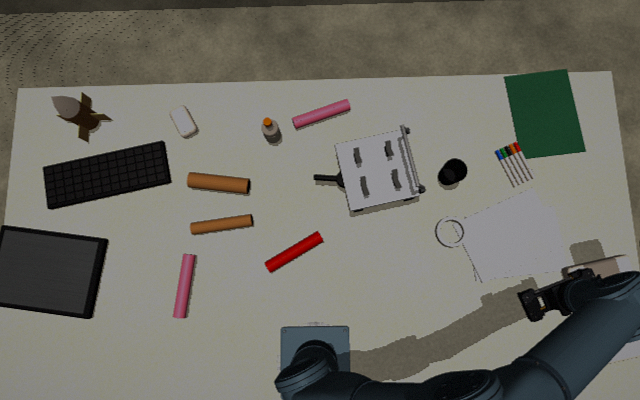

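The top view shows the cradle deck around (380,172), with its wing knob bar at (326,178) pointing left (+y) and the keeper bar at about (412,160). The glue is at (269,130), the pen cup at (452,172) and the tape ring at (450,232).

Tube candidates in the top view:
- Brown fat tube at (218,183): the thick tube.
- Brown thin tube at (222,224): the slim tube, since it is cardboard-coloured.
- Pink at (321,113), red at (294,252) and pink at (185,285): look-alikes to leave alone.

Next I'll confirm this in a crop and measure.

```bash
cat > h.py <<'E'
import numpy as np,cv2
from station import env
def load(n): return dict(np.load(n))
def deproj(s,uv,z=None,depth=None):
    """pixels -> world; on plane z or via depth"""
    uv=np.atleast_2d(uv).astype(float);K=s["K"];V=s["view"];R=V[:3,:3];c=-R.T@V[:3,3]
    d=np.c_[(uv[:,0]-K[0,2])/K[0,0],(uv[:,1]-K[1,2])/K[1,1],np.ones(len(uv))]@R
    if depth is not None: return c+d*np.asarray(depth)[:,None]
    return c+d*((z-c[2])/d[:,2])[:,None]
def proj(s,P):
    P=np.atleast_2d(P);q=P@s["view"][:3,:3].T+s["view"][:3,3];q=q@s["K"].T
    return q[:,:2]/q[:,2:]
def cloud(s,m):
    v,u=np.nonzero(m&(s["z_map"]>0)); return deproj(s,np.c_[u,v],depth=s["z_map"][v,u]),np.c_[u,v]
E
python3 - <<'E'
from h import *
s=load("top0.npz");im=s["color"]
c=im[60:300,170:470][:,:,::-1]
cv2.imwrite("pics/crop0.png",cv2.resize(np.clip(c*1.6,0,255).astype(np.uint8),None,fx=2.6,fy=2.4,interpolation=cv2.INTER_CUBIC))
t=load("scene0.npz");c=t["color"][130:320,220:440][:,:,::-1]
cv2.imwrite("pics/crop1.png",cv2.resize(np.clip(c*1.6,0,255).astype(np.uint8),None,fx=3.1,fy=3.1,interpolation=cv2.INTER_CUBIC))
hsv=cv2.cvtColor(im,cv2.COLOR_RGB2HSV)
m=((hsv[...,0]>5)&(hsv[...,0]<22)&(hsv[...,1]>110)&(hsv[...,2]>60)).astype(np.uint8)
n,l,st,ce=cv2.connectedComponentsWithStats(m)
for i in range(1,n):
    if st[i,4]>300:
        P,uv=cloud(s,l==i); P=P[P[:,2]>-.1]
        zt=np.percentile(P[:,2],95)
        r=cv2.minAreaRect(deproj(s,uv,z=zt*0.5)[:,:2].astype(np.float32))
        print(st[i],ce[i].round(1),"z95",zt.round(4),r, 'top ridge', P[P[:,2]>zt-.006].mean(0).round(4))
E
```

```text
[187 172  62  21 860] [217.1 182.2] z95 0.0549 ((0.5785012245178223, 0.3158194422721863), (0.20480796694755554, 0.04816320538520813), 82.19478607177734) top ridge [0.5772 0.3104 0.052 ]
[190 215  62  19 680] [220.4 224. ] z95 0.0432 ((0.4379354417324066, 0.30264991521835327), (0.038522638380527496, 0.20229686796665192), 6.915703296661377) top ridge [0.4386 0.299  0.0401]
```

View pics/crop0.png

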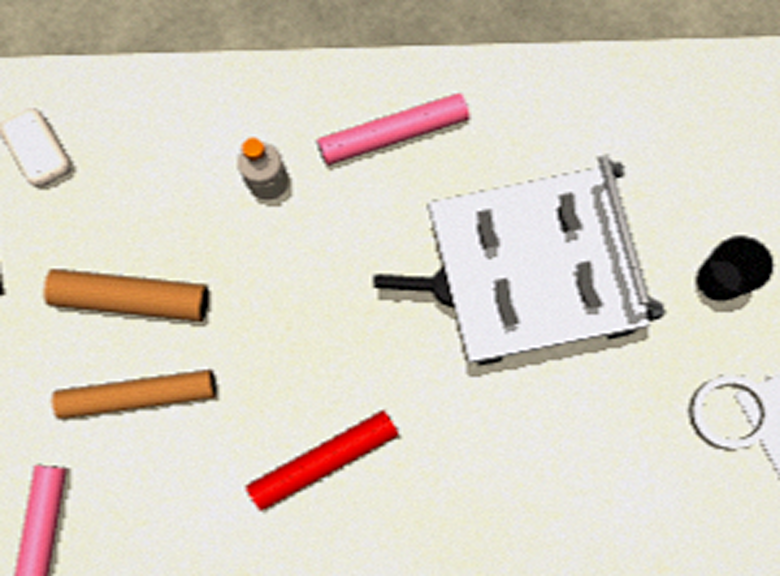

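View pics/crop1.png

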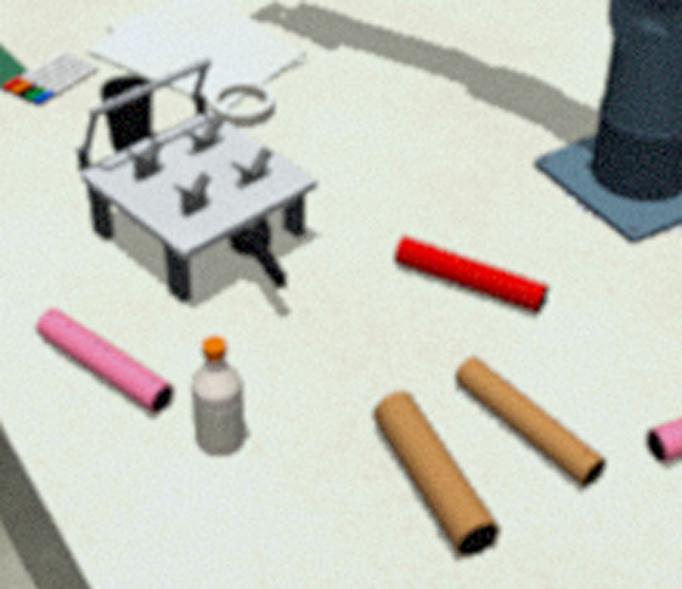

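The crop confirms it: two brown cardboard tubes (thick at crop (127,295), slim at (135,393)), and pink/red look-alikes elsewhere. Next come the cradle pose, the wing and the obstacles.

```bash
cat >> h.py <<'E'
def stand_pose(s):
    P,uv=cloud(s,np.ones(s["z_map"].shape,bool))
    k=(abs(P[:,2]-.1)<.008)&(P[:,0]>.4)&(P[:,0]<.85)&(P[:,1]>-.45)&(P[:,1]<.1)
    m=np.zeros(s["z_map"].shape,np.uint8); m[uv[k,1],uv[k,0]]=1
    n,l,st,ce=cv2.connectedComponentsWithStats(m); i=1+np.argmax(st[1:,4]); m=(l==i).astype(np.uint8)
    c=max(cv2.findContours(m,0,cv2.CHAIN_APPROX_NONE)[0],key=len)[:,0]
    return P[k],deproj(s,c,z=.1)[:,:2]
E
python3 - <<'E'
from h import *
s=load("top0.npz")
P,c=stand_pose(s); print("deck z",np.median(P[:,2]))
r=cv2.minAreaRect(c.astype(np.float32)); print(r, cv2.boxPoints(r))
# other things
A,uv=cloud(s,np.ones(s["z_map"].shape,bool))
for nm,(u0,u1,v0,v1),zr in [("wing",(305,345,165,190),(.03,.09)),("bar",(395,430,115,200),(.15,.4)),("glue",(255,290,110,150),(.02,.3)),("cup",(430,475,150,195),(.02,.2)),("tape",(430,470,210,255),(.012,.05)),("red",(260,330,225,275),(.02,.1)),("pink",(285,355,95,130),(.02,.1))]:
    k=(uv[:,0]>u0)&(uv[:,0]<u1)&(uv[:,1]>v0)&(uv[:,1]<v1)&(A[:,2]>zr[0])&(A[:,2]<zr[1])
    q=A[k]; print(nm,k.sum(),q.min(0).round(3),q.max(0).round(3),q.mean(0).round(3))
    if nm in("wing","bar"):
        print(cv2.minAreaRect(q[:,:2].astype(np.float32)))
E
```

```text
deck z 0.10033695297597989
((0.5933152437210083, -0.20884521305561066), (0.22055374085903168, 0.22789700329303741), 11.338854789733887) [[ 0.46278727 -0.11880246]
 [ 0.50759435 -0.3422513 ]
 [ 0.7238432  -0.29888797]
 [ 0.67903614 -0.07543913]]
wing 218 [ 0.538 -0.105  0.052] [ 0.592 -0.007  0.087] [ 0.573 -0.062  0.072]
((0.5788111686706543, -0.062272362411022186), (0.10926172137260437, 0.045960500836372375), 68.75595092773438)
bar 289 [ 0.517 -0.336  0.151] [ 0.704 -0.271  0.208] [ 0.609 -0.294  0.198]
((0.6124089956283569, -0.3027077913284302), (0.18977957963943481, 0.03255598619580269), 11.315444946289062)
glue 348 [0.713 0.104 0.022] [0.77  0.158 0.154] [0.732 0.128 0.097]
cup 450 [ 0.548 -0.488  0.02 ] [ 0.624 -0.414  0.108] [ 0.589 -0.456  0.07 ]
tape 395 [ 0.335 -0.511  0.012] [ 0.448 -0.399  0.032] [ 0.399 -0.452  0.023]
red 764 [ 0.28  -0.031  0.02 ] [0.408 0.157 0.05 ] [0.344 0.063 0.036]
pink 677 [ 0.761 -0.133  0.021] [0.859 0.062 0.048] [ 0.807 -0.036  0.036]
```

```bash
cat >> h.py <<'E'
O=np.array([.592,-.2035]);YAW=.198
def st2w(x,y): 
    c,s_=np.cos(YAW),np.sin(YAW); return O+[c*x-s_*y,s_*x+c*y]
def w2st(p):
    c,s_=np.cos(YAW),np.sin(YAW); d=np.asarray(p)[:,:2]-O; return np.c_[c*d[:,0]+s_*d[:,1],-s_*d[:,0]+c*d[:,1]]
AX=st2w(0,.1)
def wing(s):
    g=s["color"].max(2); A,uv=cloud(s,g<60)
    k=(abs(A[:,2]-.07)<.012); q=deproj(s,uv[k],z=.072)[:,:2]; d=q-AX; r=np.hypot(*d.T); a=np.arctan2(d[:,1],d[:,0])
    k=(r>.04)&(r<.105)&(abs(a-YAW-np.pi/2)<1.0)
    d=d[k]; m=d.mean(0); ang=np.arctan2(m[1],m[0]); vx,vy,x0,y0=cv2.fitLine(d.astype(np.float32),cv2.DIST_L2,0,.01,.01).ravel()
    la=np.arctan2(vy,vx)%np.pi
    return dict(n=int(k.sum()),q=ang-(YAW+np.pi/2-.6),q_line=la-(YAW+np.pi/2-.6),rmax=r[k].max(),line_off=vx*y0-vy*x0)
E
python3 - <<'E'
from h import *
s=load("top0.npz"); print(wing(s))
A,uv=cloud(s,np.ones(s["z_map"].shape,bool))
L=w2st(A); 
for sx in(-1,1):
  for sy in (-1,1):
    k=(abs(L[:,0]-.048*sx)<.035)&(abs(L[:,1]-.05*sy)<.025)&(A[:,2]>.118)&(A[:,2]<.15)
    print(sx,sy,k.sum(),((L[k].min(0)+L[k].max(0))/2).round(4),L[k].min(0).round(3),L[k].max(0).round(3),A[k,2].max())
P,c=stand_pose(s); l=w2st(c); print(np.percentile(l,[1,50,99],axis=0).round(4))
k=(abs(L[:,0])<.1)&(A[:,2]>.18)&(A[:,2]<.3)&(L[:,1]<-.05)&(L[:,1]>-.16); print("bar",np.median(L[k],0),np.median(A[k,2]))
E
```

```text
{'n': 91, 'q': np.float64(0.3324416402662884), 'q_line': np.float32(0.31446755), 'rmax': np.float64(0.09603982871309702), 'line_off': np.float32(0.0012257393)}
-1 -1 90 [-0.0473 -0.0501] [-0.077 -0.059] [-0.018 -0.041] 0.14175440850156718
-1 1 87 [-0.0473  0.0496] [-0.078  0.042] [-0.017  0.058] 0.142372804013968
1 -1 94 [ 0.049 -0.05 ] [ 0.024 -0.058] [ 0.074 -0.042] 0.1497484344635125
1 1 89 [0.0492 0.0497] [0.024 0.041] [0.074 0.058] 0.1497482453415797
[[-0.1098 -0.1162]
 [-0.0063 -0.0035]
 [ 0.1104  0.1081]]
bar [-0.00092533 -0.0905359 ] 0.20098751294229122
```

```bash
sed -i 's/^O=.*;YAW/O=np.array([.593,-.2033]);YAW/' h.py; cat >> h.py <<'E'
from scipy.spatial.transform import Rotation as Ro
def pose_now():
    s=env.state(); return s["tcp_pos"],Ro.from_euler("xyz",s["orientation"]),s
def rows(targets,base=None):
    """targets: [x,y,z,yaw] TCP, tool down -> shares from present pose"""
    p,R,s=pose_now() if base is None else base
    print("t",s["clock"].__round__(2),"tcp",p.round(4),"rpy",s["orientation"].round(3),"open",round(s["opening"],4),"F",s["contact_force"].round(1))
    for x,y,z,a in targets:
        a0=s["orientation"][2]
        T=Ro.from_euler("xyz",[np.pi,0,a])
        sh=R.inv().apply(np.array([x,y,z])-p)/.25; tu=(R.inv()*T).as_rotvec()/(np.pi/2)
        print(np.array([x,y,z,a]).round(4),"->",sh.round(3).tolist(),tu.round(3).tolist())
def wingp(q,r=.085):
    th=YAW+np.pi/2-.6+q; return [*(AX+r*np.array([np.cos(th),np.sin(th)])),th-np.pi/2]
E
python3 - <<'E'
from h import *
w=wingp(.32); print(w)
rows([[.38,-.40,.32,-.65],[w[0],w[1],.3,w[2]]])
E
```

```text
[np.float64(0.5802913114182263), np.float64(-0.020539414298884992), -0.08200000000000007]
t 0.1 tcp [ 0.2171 -0.6122  0.3019] rpy [ 3.141e+00  2.000e-03 -1.230e+00] open 0.0884 F [-0.1 -0.  -0.3]
[ 0.38 -0.4   0.32 -0.65] -> [-0.582, -0.898, -0.072] [-0.0, 0.001, -0.369]
[ 0.5803 -0.0205  0.3    -0.082 ] -> [-1.745, -2.16, 0.01] [-0.0, 0.001, -0.731]
```

Call:
jog_arm([
  [-0.58,-0.9,-0.07,0,0,-0.37,0.6],
  [-0.58,-0.9,-0.07,0,0,-0.37,0.6],
  [-0.58,-0.9,-0.07,0,0,-0.37,0.6],
  [-0.58,-0.9,-0.07,0,0,-0.37,0.6],
  [-0.58,-0.9,-0.07,0,0,-0.37,0.6],
])

```text
clock: 0.72
tcp_pos: [0.3837, -0.3969, 0.3204]
orientation: [-3.14, -0.0, -0.642]
contact_force: [0.3, -0.3, -0.2]
opening: 0.0404
```

```bash
python3 - <<'E'
from h import *
w=wingp(.32)
rows([[.47,-.18,.3,-.4],[w[0],w[1],.3,w[2]]])
E
```

```text
t 0.72 tcp [ 0.3837 -0.3969  0.3204] rpy [-3.14  -0.    -0.642] open 0.0404 F [ 0.3 -0.3 -0.2]
[ 0.47 -0.18  0.3  -0.4 ] -> [-0.243, -0.901, 0.083] [-0.001, -0.0, -0.154]
[ 0.5803 -0.0205  0.3    -0.082 ] -> [-0.272, -1.676, 0.085] [-0.001, -0.0, -0.357]
```

Call:
jog_arm([
  [-0.25,-0.95,0.0,0,0,-0.2,0.6],
  [-0.25,-0.95,0.0,0,0,-0.2,0.6],
  [-0.25,-0.95,0.0,0,0,-0.2,0.6],
  [-0.25,-0.95,0.0,0,0,-0.2,0.6],
  [-0.25,-0.95,0.0,0,0,-0.2,0.6],
])

```text
clock: 1.35
tcp_pos: [0.4759, -0.1698, 0.3202]
orientation: [-3.14, -0.0, -0.328]
contact_force: [-1.9, -0.4, 0.4]
opening: 0.0352
```

```bash
python3 - <<'E'
from h import *
w=wingp(.32)
rows([[w[0],w[1],.3,w[2]],[w[0],w[1],.2,w[2]]])
E
```

```text
t 1.35 tcp [ 0.4759 -0.1698  0.3202] rpy [-3.14  -0.    -0.328] open 0.0352 F [-1.9 -0.4  0.4]
[ 0.5803 -0.0205  0.3    -0.082 ] -> [0.203, -0.7, 0.082] [-0.001, -0.0, -0.156]
[ 0.5803 -0.0205  0.2    -0.082 ] -> [0.203, -0.699, 0.482] [-0.001, -0.0, -0.156]
```

Call:
jog_arm([
  [0.203,-0.7,0.1,0,0,-0.156,0.6],
  [0.203,-0.7,0.1,0,0,-0.156,0.6],
  [0.203,-0.7,0.1,0,0,-0.156,0.6],
  [0.203,-0.7,0.48,0,0,-0.156,0.6],
  [0.203,-0.7,0.48,0,0,-0.156,0.6],
  [0.203,-0.7,0.48,0,0,-0.156,0.6],
])

```text
clock: 2.1
tcp_pos: [0.5782, -0.0273, 0.1975]
orientation: [3.14, 0.006, -0.092]
contact_force: [-0.2, -0.3, 0.5]
opening: 0.0351
```

```bash
python3 - <<'E'
from h import *
w=wingp(.32)
rows([[w[0],w[1],.118,w[2]]])
s=env.snapshot("scene"); c=s["color"][110:300,200:420][:,:,::-1]
cv2.imwrite("pics/a1.png",cv2.resize(np.clip(c*1.6,0,255).astype(np.uint8),None,fx=3,fy=3,interpolation=cv2.INTER_CUBIC))
E
```

```text
t 2.1 tcp [ 0.5782 -0.0273  0.1975] rpy [ 3.14   0.006 -0.092] open 0.0351 F [-0.2 -0.3  0.5]
[ 0.5803 -0.0205  0.118  -0.082 ] -> [0.008, -0.028, 0.318] [0.001, 0.004, -0.006]
```

View pics/a1.png

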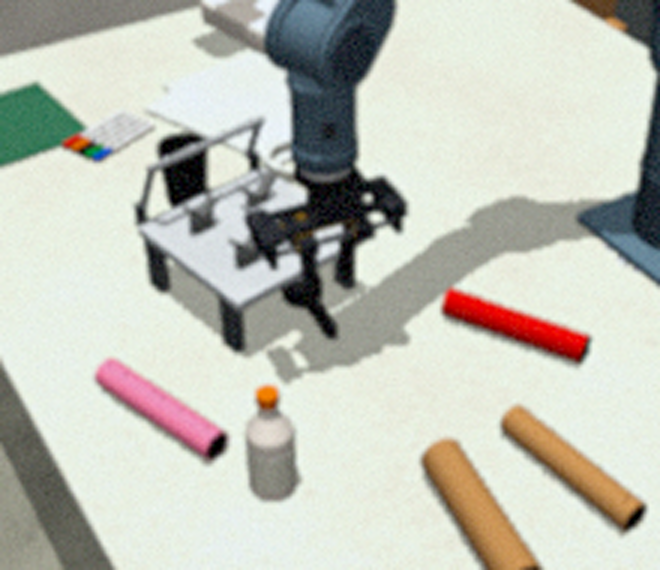

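The gripper is over the wing at crop (320,300), with a finger on either side and nothing touched. I'll re-read the settled pose and then descend.

```bash
python3 - <<'E'
from h import *
w=wingp(.32)
rows([[w[0],w[1],.118,w[2]]])
E
```

```text
t 2.15 tcp [ 0.5796 -0.027   0.1996] rpy [ 3.141e+00  2.000e-03 -9.200e-02] open 0.0351 F [ 0.4 -0.2  0.1]
[ 0.5803 -0.0205  0.118  -0.082 ] -> [0.001, -0.026, 0.326] [0.001, 0.001, -0.006]
```

Call:
jog_arm([
  [0.0,-0.026,0.16,0,0,-0.006,0.6],
  [0.0,-0.026,0.326,0,0,-0.006,0.6],
  [0.0,-0.026,0.326,0,0,-0.006,0.6],
  [0.0,-0.026,0.326,0,0,-0.006,0.6],
])

```text
clock: 2.65
tcp_pos: [0.5821, -0.0192, 0.1211]
orientation: [-3.142, -0.003, -0.081]
contact_force: [0.1, 0.8, 0.0]
opening: 0.0352
```

```bash
python3 - <<'E'
from h import *
rows([[*wingp(q)[:2],.118,wingp(q)[2]] for q in (.5,.7,.9,1.05,1.2,1.23)])
E
```

```text
t 2.65 tcp [ 0.5821 -0.0192  0.1211] rpy [-3.142e+00 -3.000e-03 -8.100e-02] open 0.0352 F [0.1 0.8 0. ]
[ 0.565  -0.0207  0.118   0.098 ] -> [-0.068, 0.012, 0.012] [0.0, -0.002, -0.114]
[ 0.5484 -0.024   0.118   0.298 ] -> [-0.133, 0.03, 0.012] [0.0, -0.002, -0.241]
[ 0.5327 -0.0306  0.118   0.498 ] -> [-0.193, 0.062, 0.012] [0.001, -0.002, -0.369]
[ 0.522  -0.0375  0.118   0.648 ] -> [-0.234, 0.093, 0.011] [0.001, -0.002, -0.464]
[ 0.5125 -0.0459  0.118   0.798 ] -> [-0.269, 0.129, 0.011] [0.001, -0.002, -0.56]
[ 0.5107 -0.0478  0.118   0.828 ] -> [-0.275, 0.137, 0.011] [0.001, -0.002, -0.579]
```

Call:
jog_arm([
  [0.0,0.0,0.01,0,0,0,0.76],
  [-0.068,0.012,0.01,0,0,-0.114,0.76],
  [-0.1,0.02,0.01,0,0,-0.178,0.76],
  [-0.133,0.03,0.01,0,0,-0.241,0.76],
  [-0.163,0.046,0.01,0,0,-0.305,0.76],
  [-0.193,0.062,0.01,0,0,-0.369,0.76],
  [-0.234,0.093,0.01,0,0,-0.464,0.76],
  [-0.234,0.093,0.01,0,0,-0.464,0.76],
])

```text
clock: 3.65
tcp_pos: [0.5205, -0.038, 0.1171]
orientation: [3.14, -0.0, 0.646]
contact_force: [0.8, -0.4, -0.1]
opening: 0.0211
```

```bash
python3 - <<'E'
from h import *
rows([[*wingp(q)[:2],.118,wingp(q)[2]] for q in (1.1,1.15,1.2,1.22)])
E
```

```text
t 3.65 tcp [ 0.5205 -0.038   0.1171] rpy [ 3.14  -0.     0.646] open 0.0211 F [ 0.8 -0.4 -0.1]
[ 0.5187 -0.0401  0.118   0.698 ] -> [-0.011, 0.002, -0.003] [0.001, -0.0, -0.033]
[ 0.5155 -0.0429  0.118   0.748 ] -> [-0.028, 0.004, -0.003] [0.001, -0.0, -0.065]
[ 0.5125 -0.0459  0.118   0.798 ] -> [-0.045, 0.006, -0.003] [0.001, -0.0, -0.097]
[ 0.5113 -0.0471  0.118   0.818 ] -> [-0.051, 0.007, -0.003] [0.001, -0.0, -0.109]
```

Call:
jog_arm([
  [-0.028,0.004,0,0,0,-0.065,0.76],
  [-0.05,0.007,0,0,0,-0.105,0.76],
  [-0.05,0.007,0,0,0,-0.105,0.76],
  [-0.05,0.007,0,0,0,-0.105,0.76],
])

```text
clock: 4.15
tcp_pos: [0.5119, -0.046, 0.1165]
orientation: [3.141, -0.0, 0.811]
contact_force: [0.6, 0.1, -0.1]
opening: 0.0212
```

```bash
python3 - <<'E'
from h import *
rows([[*wingp(q)[:2],.118,wingp(q)[2]] for q in (1.2,1.24)])
s=env.snapshot("top");c=s["color"][80:240,260:480][:,:,::-1]
cv2.imwrite("pics/a2.png",cv2.resize(np.clip(c*1.6,0,255).astype(np.uint8),None,fx=3,fy=3,interpolation=cv2.INTER_CUBIC))
s=env.snapshot("scene");c=s["color"][80:240,220:400][:,:,::-1]
cv2.imwrite("pics/a3.png",cv2.resize(np.clip(c*1.6,0,255).astype(np.uint8),None,fx=3,fy=3,interpolation=cv2.INTER_CUBIC))
E
```

```text
t 4.15 tcp [ 0.5119 -0.046   0.1165] rpy [ 3.141 -0.     0.811] open 0.0212 F [ 0.6  0.1 -0.1]
[ 0.5125 -0.0459  0.118   0.798 ] -> [0.002, 0.001, -0.006] [0.0, -0.0, 0.008]
[ 0.5101 -0.0484  0.118   0.838 ] -> [-0.012, 0.001, -0.006] [0.0, -0.0, -0.017]
```

View pics/a2.png

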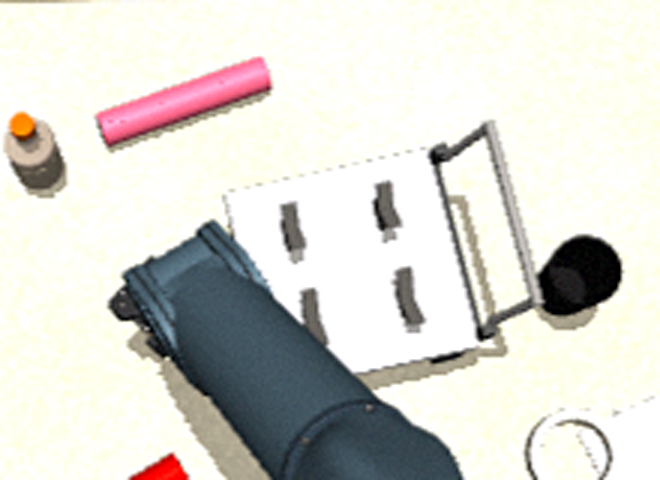

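View pics/a3.png

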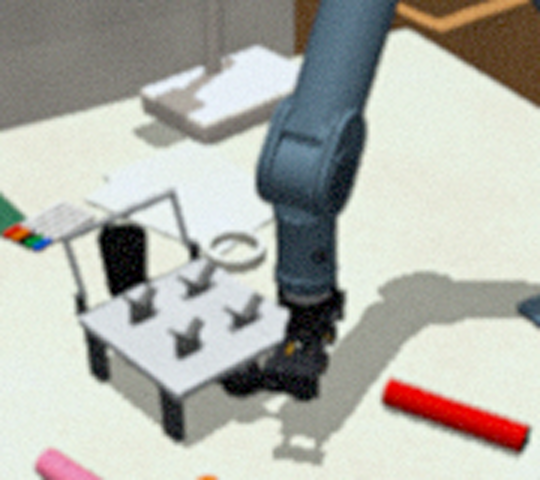

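The keeper has swung clear: its bar is at a2 crop (515,215), past the hinge edge. I'll nudge to the stop and rise straight up.

Call:
jog_arm([
  [-0.012,0.001,0,0,0,-0.017,0.76],
  [-0.012,0.001,0,0,0,-0.017,0.76],
  [-0.004,0.001,0,0,0,-0.01,0.7],
  [-0.004,0.001,-0.25,0,0,-0.01,0.7],
  [-0.004,0.001,-0.5,0,0,-0.01,0],
  [-0.004,0.001,-0.6,0,0,-0.01,0],
  [-0.004,0.001,-0.6,0,0,-0.01,0],
])

```text
clock: 5.12
tcp_pos: [0.5116, -0.0475, 0.2679]
orientation: [3.138, -0.001, 0.828]
contact_force: [-0.0, 0.7, 0.0]
opening: 0.0544
```

```bash
python3 - <<'E'
from h import *
# refine tubes from first snapshot: ridge line fit by PCA in xy using mask & minAreaRect
for n,zc,ctr in (("thick",.026,None),):
    pass
s=load("top0.npz");t=load("scene0.npz")
for nm,S in(("top",s),("scene",t)):
    hsv=cv2.cvtColor(S["color"],cv2.COLOR_RGB2HSV)
    A,uv=cloud(S,(hsv[...,0]>5)&(hsv[...,0]<22)&(hsv[...,1]>100)&(hsv[...,2]>50))
    for tn,(x0,x1),zr in(("thick",(.52,.64),.052),("slim",(.39,.49),.04)):
        k=(A[:,0]>x0)&(A[:,0]<x1)&(A[:,1]>.15)&(A[:,1]<.45)&(A[:,2]>zr*.75)&(A[:,2]<.08)
        r=cv2.minAreaRect(A[k,:2].astype(np.float32)); vx,vy,cx,cy=cv2.fitLine(A[k,:2].astype(np.float32),cv2.DIST_L2,0,.01,.01).ravel()
        print(nm,tn,k.sum(),[np.round(v,4) for v in r],"line ang",np.arctan2(vy,vx)%np.pi,cx,cy,"zmed",np.percentile(A[k,2],90))
rows([[.578,.313,.25,.0]])
S=env.snapshot("top"); print(wing(S))
E
```

```text
top thick 789 [array([0.5761, 0.3102]), array([0.1988, 0.0467]), np.float64(82.3102)] line ang 1.4338398 0.5753411 0.30980778 zmed 0.053644152506957046
top slim 619 [array([0.4381, 0.2985]), array([0.0368, 0.1996]), np.float64(7.6694)] line ang 1.6946719 0.4383028 0.2983983 zmed 0.04179849404302578
scene thick 573 [array([0.5836, 0.3118]), array([0.2005, 0.0418]), np.float64(81.5971)] line ang 1.436578 0.58568245 0.31893635 zmed 0.053736292464931126
scene slim 364 [array([0.4479, 0.3031]), array([0.0311, 0.1979]), np.float64(8.2323)] line ang 1.6973512 0.44670677 0.30806947 zmed 0.041936493425646114
t 5.12 tcp [ 0.5116 -0.0475  0.2679] rpy [ 3.138e+00 -1.000e-03  8.280e-01] open 0.0544 F [-0.   0.7  0. ]
[0.578 0.313 0.25  0.   ] -> [1.242, -0.78, 0.07] [0.002, -0.001, 0.527]h.py:32: RuntimeWarning: Mean of empty slice.
  d=d[k]; m=d.mean(0); ang=np.arctan2(m[1],m[0]); vx,vy,x0,y0=cv2.fitLine(d.astype(np.float32),cv2.DIST_L2,0,.01,.01).ravel()
  ret = um.true_divide(
Traceback (most recent call last):
  File "h.py", line 32, in wing
    d=d[k]; m=d.mean(0); ang=np.arctan2(m[1],m[0]); vx,vy,x0,y0=cv2.fitLine(d.astype(np.float32),cv2.DIST_L2,0,.01,.01).ravel()
                                                                ~~~~~~~~~~~^^^^^^^^^^^^^^^^^^^^^^^^^^^^^^^^^^^^^^^^^^^^
cv2.error: OpenCV(4.12.0) /io/opencv/modules/imgproc/src/linefit.cpp:50: error: (-215:Assertion failed) count > 0 in function 'fitLine2D_wods'
```

```bash
python3 - <<'E'
from h import *
rows([[.54,.13,.268,.35],[.578,.311,.2,-.136]])
E
```

```text
t 5.17 tcp [ 0.5107 -0.0476  0.2663] rpy [3.141e+00 1.000e-03 8.280e-01] open 0.0582 F [-0.7 -0.6 -0.1]
[0.54  0.13  0.268 0.35 ] -> [0.602, -0.394, -0.007] [0.001, 0.0, 0.304]
[ 0.578  0.311  0.2   -0.136] -> [1.239, -0.772, 0.264] [0.001, 0.0, 0.614]
```

Call:
jog_arm([
  [1,-0.62,0.0,0,0,0.5,0],
  [1,-0.62,0.0,0,0,0.5,0],
  [1,-0.62,0.0,0,0,0.5,0],
  [1,-0.62,0.0,0,0,0.6,0],
  [1,-0.62,0.0,0,0,0.614,0],
  [1,-0.62,0.0,0,0,0.614,0],
])

```text
clock: 5.92
tcp_pos: [0.5635, 0.2474, 0.2642]
orientation: [-3.141, 0.003, -0.131]
contact_force: [-0.5, -0.2, 0.4]
opening: 0.0879
```

```bash
python3 - <<'E'
from h import *
S=env.snapshot("top"); 
cv2.imwrite("pics/a4.png",S["color"][:,:,::-1])
rows([[.578,.311,.15,-.136],[.578,.311,.073,-.136]])
try: print(wing(S))
except Exception as e: print("nowing")
E
```

```text
t 5.97 tcp [0.564  0.2445 0.2639] rpy [ 3.14e+00  3.00e-03 -1.34e-01] open 0.0877 F [ 1.1 -0.1  0. ]
[ 0.578  0.311  0.15  -0.136] -> [0.021, -0.272, 0.455] [0.001, 0.002, 0.001]
[ 0.578  0.311  0.073 -0.136] -> [0.022, -0.272, 0.763] [0.001, 0.002, 0.001]
{'n': 77, 'q': np.float64(1.2370581949825281), 'q_line': np.float32(1.1792784), 'rmax': np.float64(0.09796355180823567), 'line_off': np.float32(-0.003971733)}
```

View pics/a4.png

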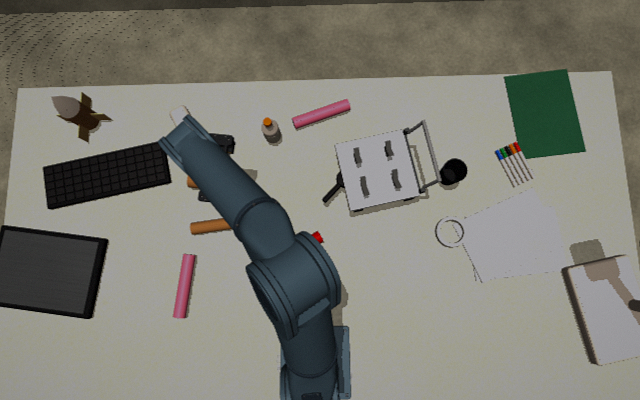

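The wing at (333,188) reads about 1.2 rad, so the knob is fully open and the keeper bar is clear at (430,155). The gripper is over the thick tube; descending.

Call:
jog_arm([
  [0.022,-0.272,0.3,0,0,0,0],
  [0.022,-0.272,0.5,0,0,0,0],
  [0.022,-0.272,0.7,0,0,0,0],
  [0.022,-0.272,0.763,0,0,0,0],
  [0.022,-0.272,0.763,0,0,0,0],
  [0.022,-0.272,0.763,0,0,0,0.3],
  [0.022,-0.272,0.763,0,0,0,0.7],
  [0.022,-0.272,0.763,0,0,0,0.7],
])

```text
clock: 6.98
tcp_pos: [0.5809, 0.3089, 0.077]
orientation: [-3.14, -0.002, -0.135]
contact_force: [-0.3, -0.1, 0.2]
opening: 0.0602
```

Call:
jog_arm([
  [0,0,0,0,0,0,0.7],
  [0,0,0,0,0,0,0.7],
])

```text
clock: 7.22
tcp_pos: [0.5804, 0.3088, 0.0762]
orientation: [-3.141, -0.001, -0.135]
contact_force: [-1.9, -0.5, 5.2]
opening: 0.0514
```

```bash
python3 - <<'E'
from h import *
g=st2w(-.048,0);print(g)
rows([[.578,.311,.27,-.136]])
E
```

```text
[ 0.54593783 -0.21274202]
t 7.22 tcp [0.5804 0.3088 0.0762] rpy [-3.141e+00 -1.000e-03 -1.350e-01] open 0.0514 F [-1.9 -0.5  5.2]
[ 0.578  0.311  0.27  -0.136] -> [-0.01, -0.007, -0.775] [-0.0, -0.0, 0.0]
```

Grip holds at 51 mm, matching the 52 mm tube. Lifting and carrying.

Call:
jog_arm([
  [0,0,-0.2,0,0,0,0.7],
  [0,0,-0.45,0,0,0,0.7],
  [0,0,-0.7,0,0,0,0.7],
  [0,0.2,-0.82,0,0,0,0.7],
  [0,0.45,-0.82,0,0,-0.07,0.7],
  [0,0.7,-0.82,0,0,-0.14,0.7],
  [0,0.95,-0.82,0,0,-0.21,0.7],
  [0,0.95,-0.82,0,0,-0.21,0.7],
])

```text
clock: 8.22
tcp_pos: [0.5477, 0.0662, 0.2796]
orientation: [3.138, 0.003, 0.186]
contact_force: [0.1, 0.6, -1.3]
opening: 0.0513
```

```bash
python3 - <<'E'
from h import *
g=st2w(-.048,0)
rows([[*g,.28,.198]])
E
```

```text
t 8.22 tcp [0.5477 0.0662 0.2796] rpy [3.138e+00 3.000e-03 1.860e-01] open 0.0513 F [ 0.1  0.6 -1.3]
[ 0.5459 -0.2127  0.28    0.198 ] -> [-0.213, 1.095, 0.003] [0.002, 0.002, -0.008]
```

Call:
jog_arm([
  [-0.05,0.2,0,0,0,-0.008,0.7],
  [-0.1,0.45,0,0,0,-0.008,0.7],
  [-0.15,0.7,0,0,0,-0.008,0.7],
  [-0.2,0.9,0,0,0,-0.008,0.7],
  [-0.213,1,0,0,0,-0.008,0.7],
  [-0.213,1,0,0,0,-0.008,0.7],
  [-0.213,1,0,0,0,-0.008,0.7],
])

```text
clock: 9.1
tcp_pos: [0.5445, -0.18, 0.2804]
orientation: [-3.14, -0.0, 0.209]
contact_force: [-0.6, -0.2, -1.0]
opening: 0.0513
```

```bash
python3 - <<'E'
from h import *
g=st2w(-.048,0)
rows([[*g,.22,.198],[*g,.203,.198]])
for n in("top","scene"):
    s=env.snapshot(n)
    c=s["color"][80:240,260:480][:,:,::-1] if n=="top" else s["color"][80:240,210:400][:,:,::-1]
    cv2.imwrite(f"pics/b1{n}.png",cv2.resize(np.clip(c*1.6,0,255).astype(np.uint8),None,fx=3,fy=3,interpolation=cv2.INTER_CUBIC))
rows([[*g,.22,.198],[*g,.203,.198]])
E
```

```text
t 9.1 tcp [ 0.5445 -0.18    0.2804] rpy [-3.14  -0.     0.209] open 0.0513 F [-0.6 -0.2 -1. ]
[ 0.5459 -0.2127  0.22    0.198 ] -> [-0.022, 0.13, 0.241] [-0.001, -0.0, 0.007]
[ 0.5459 -0.2127  0.203   0.198 ] -> [-0.022, 0.13, 0.309] [-0.001, -0.0, 0.007]
t 9.2 tcp [ 0.5446 -0.1799  0.2805] rpy [-3.141 -0.     0.21 ] open 0.0514 F [-0.4 -0.  -1.6]
[ 0.5459 -0.2127  0.22    0.198 ] -> [-0.022, 0.13, 0.242] [-0.001, -0.0, 0.008]
[ 0.5459 -0.2127  0.203   0.198 ] -> [-0.022, 0.13, 0.31] [-0.001, -0.0, 0.008]
```

View pics/b1scene.png

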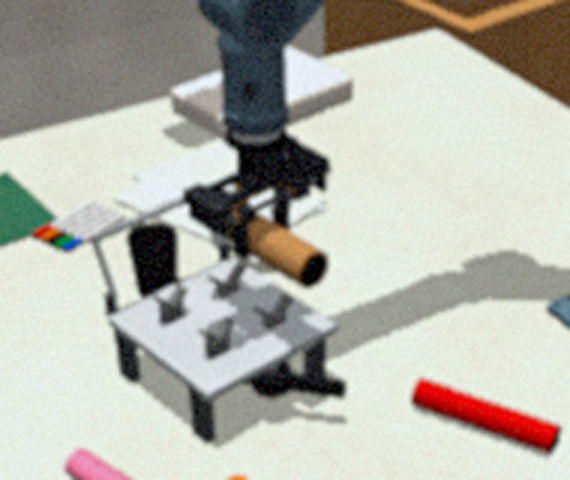

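View pics/b1top.png

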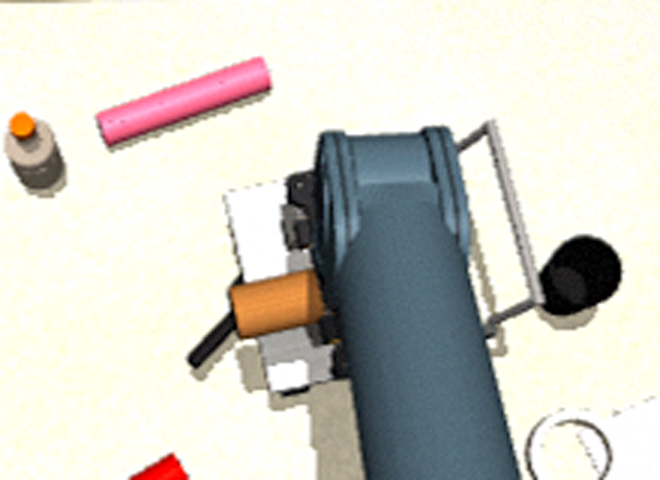

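Thick tube held level above the wide-groove rests, at scene crop (285,250). The keeper bar is well behind it. Lowering.

Call:
jog_arm([
  [-0.022,0.13,0.0,0,0,0.008,0.7],
  [-0.022,0.13,0.06,0,0,0.008,0.7],
  [-0.022,0.13,0.14,0,0,0.008,0.7],
  [-0.022,0.13,0.22,0,0,0.008,0.7],
  [-0.022,0.13,0.27,0,0,0.008,0.7],
  [-0.022,0.13,0.29,0,0,0.008,0.7],
  [-0.022,0.13,0.29,0,0,0.008,0.7],
])

```text
clock: 10.07
tcp_pos: [0.5457, -0.215, 0.2078]
orientation: [-3.141, 0.0, 0.195]
contact_force: [-0.9, 0.4, -0.8]
opening: 0.0511
```

```bash
python3 - <<'E'
from h import *
g=st2w(-.048,0)
rows([[*g,.203,.198],[*g,.2,.198]])
E
```

```text
t 10.07 tcp [ 0.5457 -0.215   0.2078] rpy [-3.141  0.     0.195] open 0.0511 F [-0.9  0.4 -0.8]
[ 0.5459 -0.2127  0.203   0.198 ] -> [0.003, -0.008, 0.019] [-0.0, 0.0, -0.002]
[ 0.5459 -0.2127  0.2     0.198 ] -> [0.003, -0.008, 0.031] [-0.0, 0.0, -0.002]
```

Call:
jog_arm([
  [0,0,0.012,0,0,0,0.7],
  [0,0,0.022,0,0,0,0.7],
  [0,0,0.022,0,0,0,0.7],
])

```text
clock: 10.45
tcp_pos: [0.5455, -0.2152, 0.2024]
orientation: [3.142, 0.0, 0.195]
contact_force: [0.1, -0.1, -2.4]
opening: 0.0514
```

Call:
jog_arm([
  [0,0,0.008,0,0,0,0.7],
  [0,0,0.008,0,0,0,0.7],
])

```text
clock: 10.7
tcp_pos: [0.5457, -0.2151, 0.2005]
orientation: [3.141, -0.0, 0.195]
contact_force: [0.4, -1.0, -0.8]
opening: 0.0513
```

Call:
jog_arm([
  [0,0,0.006,0,0,0,0.7],
  [0,0,0.006,0,0,0,0.7],
])

```text
clock: 10.95
tcp_pos: [0.5464, -0.2151, 0.1996]
orientation: [3.141, -0.002, 0.195]
contact_force: [1.7, 0.1, 3.6]
opening: 0.0513
```

The contact force has turned upward (+3.6 N), so the tube is seated. Releasing and rising.

Call:
jog_arm([
  [0,0,0,0,0,0,0.3],
  [0,0,0,0,0,0,0.15],
  [0,0,0,0,0,0,0.0],
  [0,0,0,0,0,0,0.0],
  [0,0,-0.15,0,0,0,0.0],
  [0,0,-0.35,0,0,0,0.0],
  [0,0,-0.4,0,0,0,0],
  [0,0,-0.4,0,0,0,0],
])

```text
clock: 11.95
tcp_pos: [0.5456, -0.2153, 0.2993]
orientation: [3.141, -0.001, 0.195]
contact_force: [0.1, -0.1, -0.1]
opening: 0.0883
```

```bash
python3 - <<'E'
from h import *
rows([[.47,.0,.3,.19],[.44,.300,.3,.124]])
E
```

```text
t 11.95 tcp [ 0.5456 -0.2153  0.2993] rpy [ 3.141e+00 -1.000e-03  1.950e-01] open 0.0883 F [ 0.1 -0.1 -0.1]
[0.47 0.   0.3  0.19] -> [-0.13, -0.903, -0.004] [0.001, -0.0, 0.003]
[0.44  0.3   0.3   0.124] -> [-0.016, -2.104, -0.005] [0.001, -0.0, 0.045]
```

Call:
jog_arm([
  [-0.06,-0.95,0,0,0,0.01,0],
  [-0.06,-0.95,0,0,0,0.02,0],
  [-0.06,-0.95,0,0,0,0.02,0],
  [-0.06,-0.95,0,0,0,0.02,0],
  [-0.06,-0.95,0,0,0,0.02,0],
])

```text
clock: 12.58
tcp_pos: [0.483, 0.0188, 0.2977]
orientation: [-3.14, 0.003, 0.171]
contact_force: [0.2, -0.4, -0.1]
opening: 0.0882
```

Call:
jog_arm([
  [0.02,-0.95,0,0,0,0.02,0],
  [0.02,-0.95,0,0,0,0.02,0],
  [0.02,-0.95,0,0,0,0.02,0],
  [0.02,-0.95,0,0,0,0.02,0],
  [0.02,-0.95,0,0,0,0.02,0],
])

```text
clock: 13.2
tcp_pos: [0.45, 0.2531, 0.2979]
orientation: [-3.14, 0.002, 0.138]
contact_force: [0.7, -0.9, -0.4]
opening: 0.0882
```

```bash
python3 - <<'E'
from h import *
for n in("top","scene"):
    s=env.snapshot(n); np.savez(f"{n}1.npz",**s)
    c=s["color"][80:260,180:480][:,:,::-1] if n=="top" else s["color"][80:300,210:460][:,:,::-1]
    cv2.imwrite(f"pics/c1{n}.png",cv2.resize(np.clip(c*1.6,0,255).astype(np.uint8),None,fx=2.6,fy=2.6,interpolation=cv2.INTER_CUBIC))
A,uv=cloud(load("top1.npz"),np.ones((400,640),bool)); L=w2st(A)
k=(abs(L[:,0]+.048)<.04)&(abs(L[:,1])<.12)&(A[:,2]>.165)&(A[:,2]<.185)
print("thick in stand:",cv2.minAreaRect(L[k].astype(np.float32)),np.percentile(A[k,2],90),cv2.fitLine(L[k].astype(np.float32),cv2.DIST_L2,0,.01,.01).ravel())
rows([[.44,.300,.3,.124],[.44,.300,.07,.124]])
E
```

```text
thick in stand: ((-0.04879382625222206, 0.00013757497072219849), (0.20117144286632538, 0.046925291419029236), 88.81025695800781) 0.17681222873975658 [ 0.00127502  0.99999917 -0.04943711  0.00109414]
t 13.3 tcp [0.4514 0.2489 0.2976] rpy [3.14e+00 2.00e-03 1.31e-01] open 0.0881 F [-0.3 -1.2 -0.4]
[0.44  0.3   0.3   0.124] -> [-0.019, -0.209, -0.01] [0.001, 0.001, 0.005]
[0.44  0.3   0.07  0.124] -> [-0.017, -0.21, 0.91] [0.001, 0.001, 0.005]
```

View pics/c1top.png

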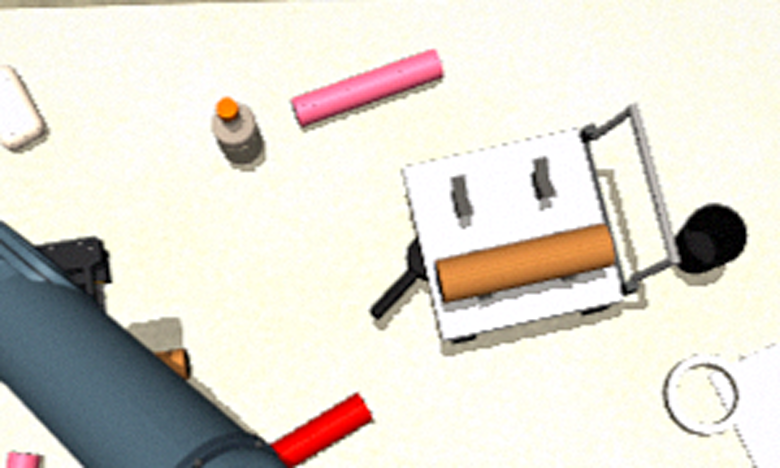

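View pics/c1scene.png

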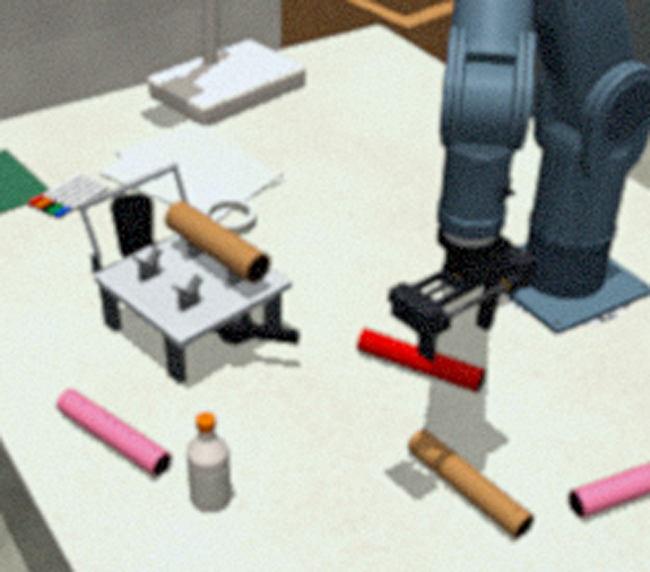

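The thick tube is seated and centred within about 1 mm, with its top at 0.177 m. Now the slim tube.

Call:
jog_arm([
  [-0.018,-0.21,0.2,0,0,0.005,0],
  [-0.018,-0.21,0.45,0,0,0.005,0],
  [-0.018,-0.21,0.7,0,0,0.005,0],
  [-0.018,-0.21,0.85,0,0,0.005,0],
  [-0.018,-0.21,0.905,0,0,0.005,0],
  [-0.018,-0.21,0.905,0,0,0.005,0],
  [-0.018,-0.21,0.905,0,0,0.005,0],
])

```text
clock: 14.18
tcp_pos: [0.4411, 0.3019, 0.0744]
orientation: [-3.14, -0.003, 0.123]
contact_force: [1.2, 0.4, 0.8]
opening: 0.088
```

```bash
python3 - <<'E'
from h import *
rows([[.44,.300,.07,.124]])
E
```

```text
t 14.18 tcp [0.4411 0.3019 0.0744] rpy [-3.14e+00 -3.00e-03  1.23e-01] open 0.088 F [1.2 0.4 0.8]
[0.44  0.3   0.07  0.124] -> [-0.005, 0.007, 0.018] [-0.001, -0.002, -0.001]
```

Call:
jog_arm([
  [-0.004,0.007,0.01,0,0,0,0.2],
  [-0.004,0.007,0.01,0,0,0,0.5],
  [-0.004,0.007,0.01,0,0,0,0.8],
  [-0.004,0.007,0.01,0,0,0,0.8],
  [-0.004,0.007,0.01,0,0,0,0.8],
  [-0.004,0.007,0.01,0,0,0,0.8],
  [-0.004,0.007,0.01,0,0,0,0.8],
])

```text
clock: 15.05
tcp_pos: [0.4391, 0.2998, 0.0702]
orientation: [-3.141, -0.0, 0.124]
contact_force: [-0.8, 0.9, 1.1]
opening: 0.0396
```

```bash
python3 - <<'E'
from h import *
rows([[.44,.300,.29,.124]])
E
```

```text
t 15.05 tcp [0.4391 0.2998 0.0702] rpy [-3.141 -0.     0.124] open 0.0396 F [-0.8  0.9  1.1]
[0.44  0.3   0.29  0.124] -> [0.004, -0.0, -0.879] [-0.0, -0.0, 0.0]
```

Call:
jog_arm([
  [0,0,-0.2,0,0,0,0.8],
  [0,0,-0.45,0,0,0,0.8],
  [0,0,-0.7,0,0,0,0.8],
  [0,0,-0.95,0,0,0,0.8],
  [0.1,0.2,-0.95,0,0,0,0.8],
  [0.2,0.45,-0.95,0,0,-0.02,0.8],
  [0.3,0.65,-0.95,0,0,-0.04,0.8],
  [0.3,0.65,-0.95,0,0,-0.045,0.8],
])

```text
clock: 16.05
tcp_pos: [0.5358, 0.1418, 0.3067]
orientation: [3.139, 0.001, 0.186]
contact_force: [0.1, -0.2, -1.0]
opening: 0.0397
```

```bash
python3 - <<'E'
from h import *
g=st2w(.048,0); print(g)
rows([[*g,.305,.198]])
E
```

```text
[ 0.64006217 -0.19385798]
t 16.05 tcp [0.5358 0.1418 0.3067] rpy [3.139e+00 1.000e-03 1.860e-01] open 0.0397 F [ 0.1 -0.2 -1. ]
[ 0.6401 -0.1939  0.305   0.198 ] -> [0.162, 1.396, 0.01] [0.002, 0.001, -0.008]
```

Call:
jog_arm([
  [0.03,0.2,0,0,0,-0.008,0.8],
  [0.06,0.45,0,0,0,-0.008,0.8],
  [0.1,0.7,0,0,0,-0.008,0.8],
  [0.13,0.95,0,0,0,-0.008,0.8],
  [0.13,0.95,0,0,0,-0.008,0.8],
])

```text
clock: 16.68
tcp_pos: [0.6117, -0.0849, 0.3065]
orientation: [3.14, 0.002, 0.199]
contact_force: [-0.5, 0.0, -1.3]
opening: 0.039
```

```bash
python3 - <<'E'
from h import *
g=st2w(.048,0)
rows([[*g,.305,.198]])
E
```

```text
t 16.68 tcp [ 0.6117 -0.0849  0.3065] rpy [3.14e+00 2.00e-03 1.99e-01] open 0.039 F [-0.5  0.  -1.3]
[ 0.6401 -0.1939  0.305   0.198 ] -> [0.025, 0.45, 0.007] [0.001, 0.001, 0.0]
```

Call:
jog_arm([
  [0.025,0.2,0,0,0,0,0.8],
  [0.025,0.4,0,0,0,0,0.8],
  [0.025,0.44,0,0,0,0,0.8],
  [0.025,0.44,0.1,0,0,0,0.8],
  [0.025,0.44,0.2,0,0,0,0.8],
  [0.025,0.44,0.28,0,0,0,0.8],
  [0.025,0.44,0.28,0,0,0,0.8],
])

```text
clock: 17.55
tcp_pos: [0.6393, -0.1839, 0.236]
orientation: [-3.14, 0.003, 0.209]
contact_force: [-0.0, -0.6, -1.3]
opening: 0.0396
```

```bash
python3 - <<'E'
from h import *
g=st2w(.048,0)
rows([[*g,.210,.198],[*g,.205,.198]])
s=env.snapshot("scene")
c=s["color"][80:240,210:400][:,:,::-1]
cv2.imwrite(f"pics/d1.png",cv2.resize(np.clip(c*1.6,0,255).astype(np.uint8),None,fx=3,fy=3,interpolation=cv2.INTER_CUBIC))
rows([[*g,.210,.198],[*g,.205,.198]])
E
```

```text
t 17.55 tcp [ 0.6393 -0.1839  0.236 ] rpy [-3.14e+00  3.00e-03  2.09e-01] open 0.0396 F [-0.  -0.6 -1.3]
[ 0.6401 -0.1939  0.21    0.198 ] -> [-0.005, 0.04, 0.104] [-0.001, 0.002, 0.007]
[ 0.6401 -0.1939  0.205   0.198 ] -> [-0.005, 0.04, 0.124] [-0.001, 0.002, 0.007]
t 17.6 tcp [ 0.64   -0.1843  0.2375] rpy [-3.141e+00  1.000e-03  2.080e-01] open 0.0392 F [-0.4  0.6 -1.3]
[ 0.6401 -0.1939  0.21    0.198 ] -> [-0.008, 0.038, 0.11] [-0.001, 0.0, 0.007]
[ 0.6401 -0.1939  0.205   0.198 ] -> [-0.008, 0.038, 0.13] [-0.001, 0.0, 0.007]
```

View pics/d1.png

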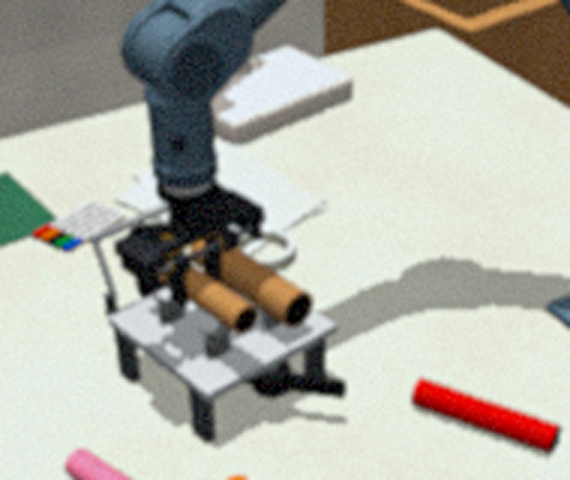

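The slim tube is above its rests at crop (225,300), and the thick tube is undisturbed beside it. Lowering in small steps.

Call:
jog_arm([
  [-0.006,0.038,0.05,0,0,0.007,0.8],
  [-0.006,0.038,0.09,0,0,0.007,0.8],
  [-0.006,0.038,0.11,0,0,0.007,0.8],
  [-0.006,0.038,0.118,0,0,0.007,0.8],
  [-0.006,0.038,0.118,0,0,0.007,0.8],
])

```text
clock: 18.23
tcp_pos: [0.6407, -0.1947, 0.2083]
orientation: [-3.141, -0.0, 0.197]
contact_force: [-1.1, -0.1, -1.1]
opening: 0.0392
```

Call:
jog_arm([
  [0,0,0.006,0,0,0,0.8],
  [0,0,0.006,0,0,0,0.8],
])

```text
clock: 18.48
tcp_pos: [0.6407, -0.1949, 0.2068]
orientation: [3.141, -0.0, 0.196]
contact_force: [-1.2, 0.2, -1.6]
opening: 0.0393
```

Call:
jog_arm([
  [0,0,0.006,0,0,0,0.8],
  [0,0,0.006,0,0,0,0.8],
])

```text
clock: 18.73
tcp_pos: [0.6408, -0.1949, 0.2053]
orientation: [3.141, -0.0, 0.196]
contact_force: [0.3, 0.2, -0.8]
opening: 0.0396
```

Call:
jog_arm([
  [0,0,0.004,0,0,0,0.8],
  [0,0,0.004,0,0,0,0.8],
])

```text
clock: 18.98
tcp_pos: [0.641, -0.1949, 0.205]
orientation: [3.141, -0.001, 0.196]
contact_force: [-2.0, -0.1, 5.2]
opening: 0.0393
```

It has touched down at +5 N. I'll open only to 0.25, to stay clear of the thick tube, and rise.

Call:
jog_arm([
  [0,0,0,0,0,0,0.45],
  [0,0,0,0,0,0,0.3],
  [0,0,0,0,0,0,0.25],
  [0,0,0,0,0,0,0.25],
  [0,0,-0.1,0,0,0,0.25],
  [0,0,-0.3,0,0,0,0.25],
  [0,0,-0.4,0,0,0,0.25],
  [0,0,-0.4,0,0,0,0.25],
])

```text
clock: 19.98
tcp_pos: [0.6417, -0.1949, 0.3064]
orientation: [3.14, -0.004, 0.196]
contact_force: [0.6, 0.1, -0.2]
opening: 0.0663
```

```bash
python3 - <<'E'
from h import *
w=wingp(1.2)
rows([[.60,.0,.3,.5],[w[0],w[1],.3,w[2]]])
E
```

```text
t 19.98 tcp [ 0.6417 -0.1949  0.3064] rpy [ 3.14  -0.004  0.196] open 0.0663 F [ 0.6  0.1 -0.2]
[0.6 0.  0.3 0.5] -> [-0.012, -0.797, 0.024] [0.001, -0.002, -0.193]
[ 0.5125 -0.0459  0.3     0.798 ] -> [-0.391, -0.685, 0.023] [0.002, -0.002, -0.383]
```

Call:
jog_arm([
  [-0.1,-0.98,0,0,0,-0.1,0.6],
  [-0.1,-0.98,0,0,0,-0.2,0.6],
  [-0.1,-0.98,0,0,0,-0.3,0.6],
  [-0.1,-0.98,0,0,0,-0.383,0.6],
  [-0.1,-0.98,0,0,0,-0.383,0.6],
  [-0.1,-0.98,0,0,0,-0.383,0.6],
])

```text
clock: 20.72
tcp_pos: [0.5681, 0.0396, 0.3031]
orientation: [-3.141, 0.002, 0.797]
contact_force: [-0.0, -0.5, -0.1]
opening: 0.0351
```

```bash
python3 - <<'E'
from h import *
for n in("top","scene"):
    s=env.snapshot(n); np.savez(f"{n}2.npz",**s)
    c=s["color"][80:260,180:480][:,:,::-1] if n=="top" else s["color"][80:300,210:460][:,:,::-1]
    cv2.imwrite(f"pics/e1{n}.png",cv2.resize(np.clip(c*1.6,0,255).astype(np.uint8),None,fx=2.6,fy=2.6,interpolation=cv2.INTER_CUBIC))
A,uv=cloud(load("top2.npz"),np.ones((400,640),bool)); L=w2st(A)
for x in(-.048,.048):
    k=(abs(L[:,0]-x)<.04)&(abs(L[:,1])<.12)&(A[:,2]>.163)&(A[:,2]<.185)
    print(x,k.sum(),cv2.minAreaRect(L[k].astype(np.float32)),np.percentile(A[k,2],90),cv2.fitLine(L[k].astype(np.float32),cv2.DIST_L2,0,.01,.01).ravel())
try: print(wing(load("top2.npz")))
except Exception as e: print("nowing")
w=wingp(1.2)
rows([[w[0],w[1],.3,w[2]],[w[0],w[1],.18,w[2]]])
E
```

```text
-0.048 976 ((-0.04941127076745033, 0.0006865933537483215), (0.04805293306708336, 0.20100657641887665), 0.34490978717803955) 0.1764570105667448 [ 2.8191330e-03 -9.9999601e-01 -4.9492147e-02  4.4265791e-04]
0.048 791 ((0.046786729246377945, 0.00022115558385849), (0.039015766233205795, 0.20126572251319885), 0.2946884036064148) 0.17642132288182877 [1.7088206e-03 9.9999857e-01 4.5647252e-02 6.1769987e-04]
nowing
t 20.82 tcp [0.5686 0.0386 0.3033] rpy [-3.141e+00  1.000e-03  7.950e-01] open 0.0354 F [ 0.2  0.  -0.5]
[ 0.5125 -0.0459  0.3     0.798 ] -> [-0.399, 0.077, 0.014] [-0.0, 0.001, -0.002]
[ 0.5125 -0.0459  0.18    0.798 ] -> [-0.398, 0.077, 0.494] [-0.0, 0.001, -0.002]h.py:32: RuntimeWarning: Mean of empty slice.
  d=d[k]; m=d.mean(0); ang=np.arctan2(m[1],m[0]); vx,vy,x0,y0=cv2.fitLine(d.astype(np.float32),cv2.DIST_L2,0,.01,.01).ravel()
  ret = um.true_divide(
```

View pics/e1top.png

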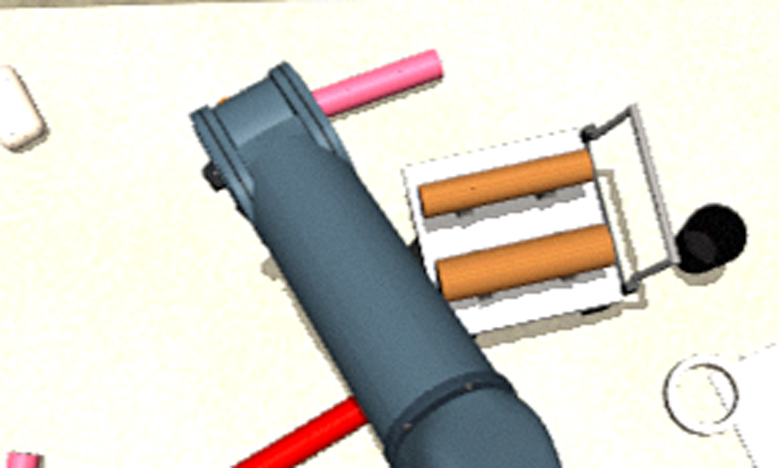

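View pics/e1scene.png

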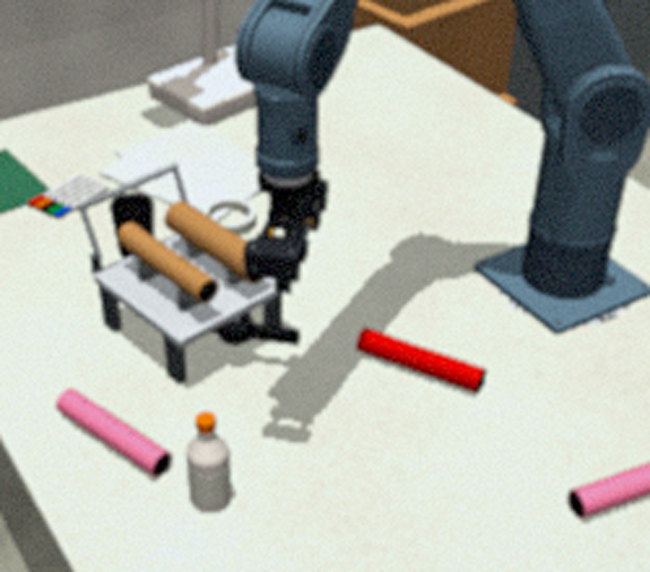

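Both tubes are seated: the thick one at (-49, 1) mm and the slim one at (46–47, 0) mm in the cradle frame, tops at 0.176 m, and the keeper still open.

With the jaws square to the wing, the gripper body would pass only about 5 mm from the tube ends. So I'll hold the jaws parallel to the cradle's x axis, straddle the wing loosely with a 52 mm opening, and sweep in a straight line along +x.

```bash
python3 - <<'E'
from h import *
a=st2w(-.051,.175)
rows([[*a,.3,.198],[*a,.2,.198],[*a,.118,.198]])
E
```

```text
t 20.82 tcp [0.5686 0.0386 0.3033] rpy [-3.141e+00  1.000e-03  7.950e-01] open 0.0354 F [ 0.2  0.  -0.5]
[ 0.5086 -0.0418  0.3     0.198 ] -> [-0.398, 0.054, 0.014] [0.0, 0.001, 0.38]
[ 0.5086 -0.0418  0.2     0.198 ] -> [-0.397, 0.054, 0.414] [0.0, 0.001, 0.38]
[ 0.5086 -0.0418  0.118   0.198 ] -> [-0.397, 0.054, 0.742] [0.0, 0.001, 0.38]
```

Call:
jog_arm([
  [-0.2,0.03,0,0,0,0.1,0.41],
  [-0.398,0.054,0,0,0,0.2,0.41],
  [-0.398,0.054,0,0,0,0.3,0.41],
  [-0.398,0.054,0,0,0,0.38,0.41],
  [-0.398,0.054,0.2,0,0,0.38,0.41],
  [-0.398,0.054,0.41,0,0,0.38,0.41],
  [-0.398,0.054,0.41,0,0,0.38,0.41],
  [-0.398,0.054,0.41,0,0,0.38,0.41],
])

```text
clock: 21.82
tcp_pos: [0.5095, -0.0406, 0.2031]
orientation: [3.141, -0.002, 0.2]
contact_force: [0.1, 0.8, 0.4]
opening: 0.0521
```

```bash
python3 - <<'E'
from h import *
a=st2w(-.051,.175)
s=env.snapshot("scene")
c=s["color"][100:260,210:400][:,:,::-1]
cv2.imwrite(f"pics/f1.png",cv2.resize(np.clip(c*1.6,0,255).astype(np.uint8),None,fx=3.5,fy=3.5,interpolation=cv2.INTER_CUBIC))
rows([[*a,.118,.198]])
E
```

```text
t 21.88 tcp [ 0.5099 -0.0405  0.2036] rpy [ 3.141e+00 -3.000e-03  2.000e-01] open 0.0522 F [ 0.3 -0.1  0.1]
[ 0.5086 -0.0418  0.118   0.198 ] -> [-0.007, 0.004, 0.342] [0.0, -0.002, 0.001]
```

View pics/f1.png

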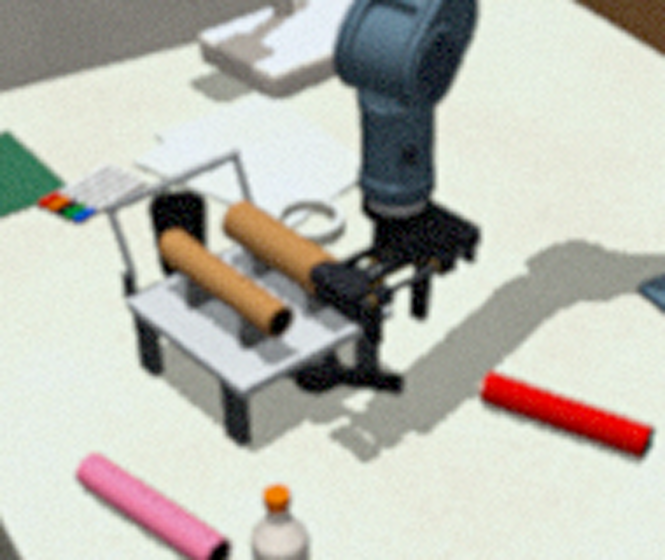

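The fingers at crop (365,330) and (420,295) hang on either side of the wing (385,380), clear of the tubes. Descending.

Call:
jog_arm([
  [-0.005,0.002,0.12,0,0,0,0.41],
  [-0.005,0.002,0.25,0,0,0,0.41],
  [-0.005,0.002,0.34,0,0,0,0.41],
  [-0.005,0.002,0.342,0,0,0,0.41],
  [-0.005,0.002,0.342,0,0,0,0.41],
])

```text
clock: 22.5
tcp_pos: [0.5087, -0.041, 0.118]
orientation: [3.141, -0.003, 0.201]
contact_force: [-0.1, -0.6, 0.6]
opening: 0.0518
```

```bash
python3 - <<'E'
from h import *
rows([[*st2w(x,.175),.118,.198] for x in(0,.05,.0615)])
E
```

```text
t 22.5 tcp [ 0.5087 -0.041   0.118 ] rpy [ 3.141e+00 -3.000e-03  2.010e-01] open 0.0518 F [-0.1 -0.6  0.6]
[ 0.5586 -0.0317  0.118   0.198 ] -> [0.203, 0.003, 0.0] [0.001, -0.002, 0.002]
[ 0.6076 -0.0219  0.118   0.198 ] -> [0.403, 0.004, 0.001] [0.001, -0.002, 0.002]
[ 0.6189 -0.0196  0.118   0.198 ] -> [0.449, 0.004, 0.001] [0.001, -0.002, 0.002]
```

Call:
jog_arm([
  [0.05,0.003,0,0,0,0,0.41],
  [0.1,0.003,0,0,0,0,0.41],
  [0.15,0.003,0,0,0,0,0.41],
  [0.2,0.003,0,0,0,0,0.41],
  [0.25,0.003,0,0,0,0,0.41],
  [0.3,0.003,0,0,0,0,0.41],
  [0.35,0.003,0,0,0,0,0.41],
  [0.39,0.003,0,0,0,0,0.41],
])

```text
clock: 23.5
tcp_pos: [0.6041, -0.0229, 0.1162]
orientation: [3.14, -0.0, 0.201]
contact_force: [-2.2, -1.4, 0.5]
opening: 0.0519
```

```bash
python3 - <<'E'
from h import *
rows([[*st2w(x,.175),.118,.198] for x in(.05,.0615)])
s=env.snapshot("scene")
c=s["color"][100:260,210:400][:,:,::-1]
cv2.imwrite(f"pics/f2.png",cv2.resize(np.clip(c*1.6,0,255).astype(np.uint8),None,fx=3.5,fy=3.5,interpolation=cv2.INTER_CUBIC))
rows([[*st2w(x,.175),.118,.198] for x in(.05,.0615)])
E
```

```text
t 23.5 tcp [ 0.6041 -0.0229  0.1162] rpy [ 3.14  -0.     0.201] open 0.0519 F [-2.2 -1.4  0.5]
[ 0.6076 -0.0219  0.118   0.198 ] -> [0.014, -0.001, -0.007] [0.001, -0.0, 0.002]
[ 0.6189 -0.0196  0.118   0.198 ] -> [0.06, -0.001, -0.007] [0.001, -0.0, 0.002]
t 23.55 tcp [ 0.6054 -0.0223  0.1165] rpy [ 3.141e+00 -2.000e-03  2.010e-01] open 0.0522 F [2.  0.5 0.2]
[ 0.6076 -0.0219  0.118   0.198 ] -> [0.009, 0.0, -0.006] [0.0, -0.002, 0.002]
[ 0.6189 -0.0196  0.118   0.198 ] -> [0.055, 0.0, -0.006] [0.0, -0.002, 0.002]
```

View pics/f2.png

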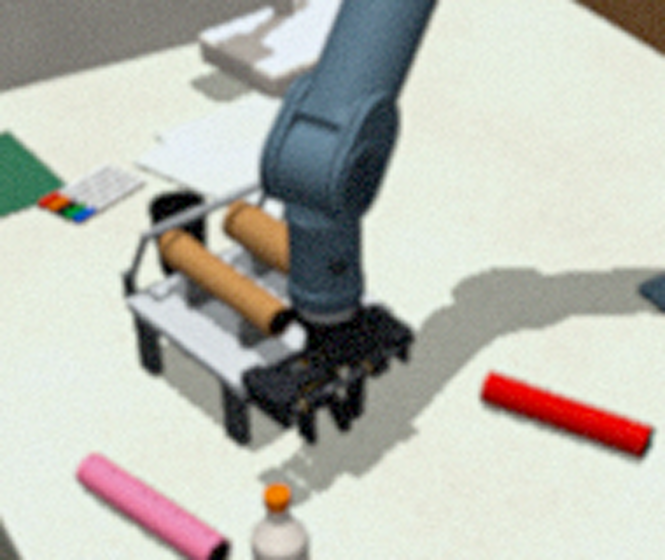

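The keeper is coming down: its bar at crop (200,205) is now close to the tubes. Continuing slowly to the stop.

Call:
jog_arm([
  [0.02,0,0,0,0,0,0.41],
  [0.035,0,0,0,0,0,0.41],
  [0.05,0,0,0,0,0,0.41],
  [0.05,0,0,0,0,0,0.41],
])

```text
clock: 24.05
tcp_pos: [0.6158, -0.0195, 0.1163]
orientation: [-3.141, -0.001, 0.201]
contact_force: [0.1, 0.4, 0.4]
opening: 0.0518
```

Call:
jog_arm([
  [0.008,0,0,0,0,0,0.41],
  [0.008,0,0,0,0,0,0.41],
])

```text
clock: 24.3
tcp_pos: [0.6174, -0.0192, 0.1162]
orientation: [-3.142, -0.0, 0.201]
contact_force: [0.0, 0.0, 0.2]
opening: 0.0522
```

Call:
jog_arm([
  [0.012,0,0,0,0,0,0.41],
  [0.012,0,0,0,0,0,0.41],
])

```text
clock: 24.55
tcp_pos: [0.6205, -0.0186, 0.1162]
orientation: [-3.142, -0.0, 0.201]
contact_force: [-1.3, 0.6, 0.4]
opening: 0.0516
```

Call:
jog_arm([
  [0.008,0,0,0,0,0,0.41],
  [0.008,0,0,0,0,0,0.41],
])

```text
clock: 24.8
tcp_pos: [0.6216, -0.0184, 0.116]
orientation: [3.141, 0.002, 0.201]
contact_force: [-4.2, -0.9, 1.3]
opening: 0.0519
```

```bash
cat > chk.py <<'E'
from h import *
s=env.snapshot("top")
A,uv=cloud(s,np.ones((400,640),bool)); L=w2st(A)
k=(abs(L[:,0])<.02)&(A[:,2]>.165)&(A[:,2]<.215)&(L[:,1]<-.03)&(L[:,1]>-.13)
print("bar y,z",k.sum(),np.median(L[k],0).round(4),np.percentile(A[k,2],[50,90]).round(4)," shut expects y -.072 top .190")
for x in(-.048,.048):
    k=(abs(L[:,0]-x)<.04)&(L[:,1]<.12)&(L[:,1]>-.055)&(A[:,2]>.163)&(A[:,2]<.182)
    print(x,k.sum(),cv2.minAreaRect(L[k].astype(np.float32)),np.percentile(A[k,2],90).round(4))
try: print(wing(s))
except Exception: print("no wing")
E
python3 chk.py 2>/dev/null
```

```text
bar y,z 54 [ 0.     -0.0709] [0.1895 0.1919]  shut expects y -.072 top .190
-0.048 328 ((-0.04917602986097336, -0.014215096831321716), (0.04582981765270233, 0.08135313540697098), 0.3852289021015167) 0.1769
0.048 470 ((0.04712820053100586, 0.00985104963183403), (0.12965847551822662, 0.03801953047513962), 89.96159362792969) 0.1763
no wing
```

The bar now sits at y = -71 mm with its top at about 0.190 m, which is shut, and 4 N has built up against the stop. Backing off and rising clear.

Call:
jog_arm([
  [-0.03,0,0,0,0,0,0.41],
  [-0.03,0,-0.15,0,0,0,0.41],
  [-0.03,0,-0.4,0,0,0,0.41],
  [-0.03,0,-0.65,0,0,0,0.41],
  [-0.03,-0.3,-0.8,0,0,0,0.41],
  [-0.03,-0.6,-0.8,0,0,0,0.41],
  [-0.03,-0.9,-0.8,0,0,0,0.41],
  [-0.03,-0.9,-0.8,0,0,0,0.41],
])

```text
clock: 25.85
tcp_pos: [0.569, 0.2041, 0.3171]
orientation: [-3.14, -0.003, 0.204]
contact_force: [0.8, -0.3, -0.1]
opening: 0.0521
```

```bash
python3 - <<'E'
from h import *
rows([[.38,.3,.3,.198]])
E
python3 chk.py
```

```text
t 25.85 tcp [0.569  0.2041 0.3171] rpy [-3.14e+00 -3.00e-03  2.04e-01] open 0.0521 F [ 0.8 -0.3 -0.1]
[0.38  0.3   0.3   0.198] -> [-0.663, -0.529, 0.067] [-0.001, -0.002, 0.004]
bar y,z 54 [ 0.0006 -0.0711] [0.1894 0.1921]  shut expects y -.072 top .190
-0.048 748 ((-0.04867473617196083, 0.022972390055656433), (0.046512845903635025, 0.1557169109582901), 0.33747509121894836) 0.1764
0.048 600 ((0.04681657254695892, 0.023019731044769287), (0.0385465994477272, 0.15498299896717072), 0.6032952070236206) 0.1766
{'n': 86, 'q': np.float64(0.027847076753540367), 'q_line': np.float32(-0.020993233), 'rmax': np.float64(0.09592533448179276), 'line_off': np.float32(0.0032963436)}
```

```bash
python3 - <<'E'
from h import *
s=env.snapshot("top");c=s["color"][60:270,150:480][:,:,::-1]
cv2.imwrite("pics/g1.png",cv2.resize(np.clip(c*1.6,0,255).astype(np.uint8),None,fx=2.4,fy=2.4,interpolation=cv2.INTER_CUBIC))
A,uv=cloud(s,np.ones((400,640),bool))
for nm,(u0,u1,v0,v1),zr in [("glue",(255,290,110,150),(.02,.17)),("cup",(430,475,150,195),(.02,.2)),("tape",(430,470,210,255),(.012,.05))]:
    k=(uv[:,0]>u0)&(uv[:,0]<u1)&(uv[:,1]>v0)&(uv[:,1]<v1)&(A[:,2]>zr[0])&(A[:,2]<zr[1]); q=A[k]; print(nm,q.min(0).round(3),q.max(0).round(3))
E
```

```text
glue [0.715 0.104 0.02 ] [0.771 0.159 0.154]
cup [ 0.548 -0.488  0.02 ] [ 0.623 -0.415  0.108]
tape [ 0.328 -0.513  0.012] [ 0.449 -0.396  0.034]
```

View pics/g1.png

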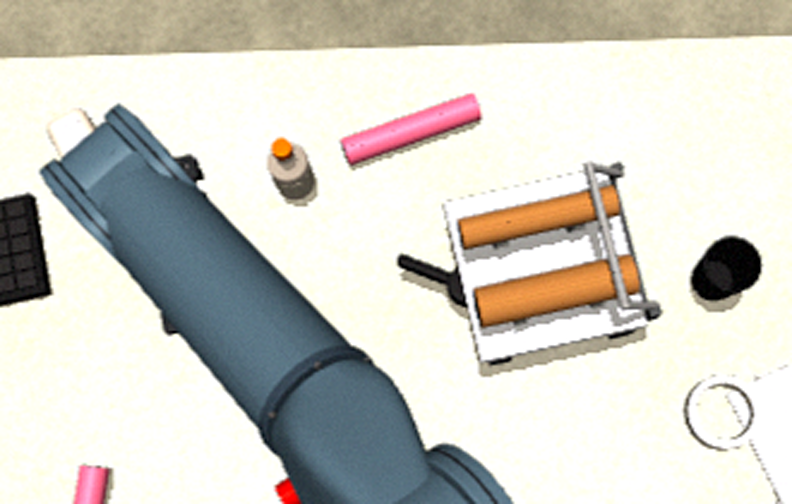

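The keeper bar lies across both tubes at crop (610,235), the wing at (430,272) is at its locked side, and the bystanders haven't moved. The arm is clear of everything, so I'm handing in.

```bash
python3 -c "
from station import env
print(env.job_done())"
```

```text
the job is handed in; nothing more can be done
None
```

The job is handed in at about 26 s of the 72 s allowed; no verdict was reported. I turned the knob to its open stop, laid the thick tube in the wide groove and the slim tube in the narrow one, turned the knob back to locked, and moved the arm clear.

- **Knob and keeper:** the knob read 0.03 rad by wing position and -0.02 rad by line fit, within measuring error of the locked stop. The keeper bar was 71 mm to the -y side with its top at about 0.19 m, which is shut.
- **Tubes:** both were centred across within about 2 mm, and along the groove within about 1 mm when last seen whole, before the keeper closed. They lay parallel within about 0.01 rad. The tops read 0.176–0.177 m against an expected 0.175 m, which is within calibration error. Contact at placing was at most about 5 N.
- **Bystanders:** the glue bottle and pen cup measured within 2 mm of where they started. The tape roll's outline differed by up to 7 mm at one edge; I took that as depth noise, since the arm never went near it.

No check failed.

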